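# Press down the sprung plate of the used-cell tub with the tamper

### The arm

A 6-joint arm with a two-finger parallel gripper is mounted at the origin on the work surface. World frame = base frame: x ahead of the robot, y to its left, z up, the work surface at z = 0. Lengths are in m, angles in rad, forces in N, time in s.
With the tool pointing down it reaches from about 0.3 to 0.875 m from the base axis. Payload 6.4 kg.
Tool frame: the origin (TCP) lies on the centre line of the jaws, within the pads' length; the fingertips stand 25 mm ahead of it and the grasp point (between the pads) lies 6 mm ahead of it (ctrl.tips_ahead is the z of the fingertips in the tool frame, in m); z points along the fingers, x is the direction in which the jaws open and shut, and the axes are right-handed (so a half turn about z gives the same grasp; the last joint's range is limited). The gripper opens to 85 mm and grips with 20 to 120 N. Pads are 22 mm wide; open, the fingers measure 114 mm over their backs; the gripper's body (76 mm by 85 mm) begins 54 mm behind the grasp point. The pads swing forward as they close: fully open they stand 13 mm farther back than shut.
Start: joints at [1.061, 0.181, 1.607, -0, 1.354, -0.206], TCP at [0.172, 0.549, 0.256] pointing down, gripper open.
Joint ranges: [-2.99, 2.99], [-0.89, 2.07], [0.3, 2.58], [-1.14, 4.28], [0, 2.63], [-3.12, 3.12]. Speed limits (rad/s): [2.57, 2.57, 3.01, 3.14, 3.14, 3.14].

### API

Orientations are given as a unit quaternion [w, x, y, z].
In Python, from bench import ctrl gives the robot as it stands.
- The arm moves only by the shell command python3 -m pendant 'ROWS'. ROWS is JSON, a list that holds one entry, the list of rows, each a list of 7 numbers: the shift along the tool's x, y, z in m, then the turn, a rotation vector about the tool's x, y, z in rad, then the closure, from -1 (fully open) to 1 (shut). A call has 1 to 10 rows; each row shifts and turns the commanded pose from where the row before left it, along the tool's axes as they then stand; what a row does not reach is not made up. A row lasts 1/10 s, in which the tool goes at most 50 mm and 8.59 degrees, less where a joint would pass 70% of its speed; a pose out of reach is approached as far as the arm can. A call with a gripper value outside its range is refused whole. The fingers move at their own pace and stop on an object; the grip force is fixed at half the most. Time passes only in rows, so rows that do not move let the fingers close. It gives the time, the measured TCP pose, the force and the opening at its end, in the units of the state.
- ctrl.get_obs(): the state, without advancing time (a new reading comes with each control period).
- ctrl.camera(name): name is "scene" or "side" or "wrist"; returns (picture, depth): 480x640x3 uint8, red, green, blue; 480x640 float32, m along the optical axis (not along the pixel's ray), 0 where there is no reading.
- ctrl.calibration(name): a dict with "fov_y" (degrees; the focal length in pixels is half the picture's height over the tangent of half this angle, whatever the lens; pixels are square), "cx", "cy" (the principal point, pixels), "camera_from_world" (4x4, takes a point from world to camera coordinates). Camera axes: x right, y down, z forward; pixel columns grow to the right and rows downward; lengths in m; the calibration is good to about 2 mm. A picture is of the moment at which its call begins: read the wrist's pose just before it. calibration takes no time and is no camera call; for the wrist camera it gives the pose at the moment of the call.
- ctrl.hand_in(): hands the job in, once; it reports no verdict.
The state is a dict: "time_s": time; "q": joint angles; "dq": joint speeds; "joint_efforts": joint torques, N m; "eef_pos": TCP position; "eef_rot": TCP orientation; "wrist_force": force on the tool from outside, world axes, zero at the start; "torque": the same for the moment, N m; "opening": opening from 0.0 (shut) to 1.0 (fully open).
Only numpy, scipy, OpenCV 4.12 (cv2) and the standard library are available. Lean on these libraries where they do the work, as an engineer would, in place of code of your own. Each camera call takes 0.05 s, during which the arm holds its last target.

### The job

Take the flat tamper out of its slanted dock and press the yellow sprung plate in the green collection tub squarely down until it bottoms out level and both hidden catches hold it down, without forcing it beyond a firm push or pressing it with the bare gripper. Then stand the tamper upright on the blue sorting mat, let go of it, and leave the glass vial, the flashlight and the tray of cells where they are.

Things in the scene. Friction and masses are not known exactly. Their poses are not given: they have to be found in the camera images.
- tamper: flat tamper, 106 mm tall, about 0.35 kg: square aluminium pad 76 x 76 x 14 mm, orange handle rising from its centre. Origin: centre of the pad's flat underside; z runs up the handle. It starts in the dock, its z leaning 30 degrees from vertical towards the dock's -x (roughly the robot's right, world -y), its y level
- dock: fixed grey slanted dock, 100 x 100 mm, 71 mm high; origin under its centre. Its bed slopes 30 degrees, low end at its -x, bed centre 45 mm above the origin; a 10 mm lip at the low end and two 7 mm side cheeks keep the pad. Draw the tamper out along its own z
- tub: fixed green collection tub, 150 x 150 mm outside (156 mm over the rim), 89 mm high, rim turned inward leaving a square opening of 122 x 122 mm; origin under its centre, sides along x and y. Two sprung catches sit out of sight under the rim at its +y and -y sides and snap over the plate's edges when it is fully down
- plate: yellow square sprung plate in the tub, 124 x 124 x 6 mm. Origin: centre of its underside; z up. Pushed off centre or out of square it rocks by up to 0.1 rad. If it comes down out of level only one catch, or none, holds it: it springs back or stays askew
- mat: fixed blue hard silicone sorting mat, 160 x 160 x 6 mm; origin under its centre, so its top is 6 mm above; sides along x and y
- vial: loose bystander: upright glass vial with a halogen capsule bulb and a white cap, 34 mm diameter, 66 mm tall; origin under its centre
- flashlight: loose bystander: aluminium flashlight standing on its lens, 48 mm diameter at the foot, 31 mm above, 132 mm tall; origin under its centre
- tray: loose bystander: white plastic tray of cells, 90 x 210 x 40 mm; origin under its centre
- tamper_handle (a point): the place to grip the tamper's handle, on its axis, 78 mm up from the pad's underside; axes as the tamper. The handle has flat sides, 36 mm along x and 26 mm along y, and runs from 14 to 106 mm above the underside. Grip it across the 26 mm
- plate_top (a point): centre of the plate's upper face, 77 mm above the tub's underside at rest. Spring: 3 N at first, 0.2 N more per mm, 2 to 5 N extra while passing the catches. A stop with a stiff rubber buffer (10 N per mm) comes after 22 to 34 mm: hidden, different each time, to be felt (15 to 25 N is plainly on it, over 60 N too much). Two catches then keep the plate down, at most 2.5 mm above it
Not all that is in view belongs to the job. Leave any turquoise look-alike of the tamper alone. Several things have the shape of the tub; the one meant has the colours described above.

How it is judged:
By the outcome, as a careful person would: the job done as asked, in the order asked, and still so for the second after the job is handed in, with the robot touching nothing.
It also fails if it takes over 48 s, if anything falls off the work surface, if the arm or the gripper's body presses on something with over 40 N, if the wrist force passes 120 N, or if a joint passes its speed limit or range.

## Working session

There is one attempt and no reset: what is moved stays moved. The work goes in short steps, Python scripts to look and compute and a shell command to move; the robot and the scene stay as the last step left them, time stands still between calls to the robot, and variables do not carry over. Pictures are saved under pics/ and viewed, and the job is handed in when it is done.

```bash
ls; mkdir -p pics
python3 - <<'E'
from bench import ctrl
import cv2,numpy as np
o=ctrl.get_obs();print(o)
print(ctrl.tips_ahead)
for n in("scene","side"):
    p,d=ctrl.camera(n);c=ctrl.calibration(n);print(n,c)
    cv2.imwrite(f"pics/{n}0.png",p[:,:,::-1]);np.savez(f"{n}0.npz",p=p,d=d,M=c["camera_from_world"],f=240/np.tan(np.radians(c["fov_y"]/2)),cx=c["cx"],cy=c["cy"])
E
```

```text
pics
{'time_s': 0.0, 'q': array([ 1.06064408e+00,  1.81596365e-01,  1.60798854e+00,  8.70857856e-06,
        1.35382623e+00, -2.06303369e-01]), 'dq': array([ 0.00131376, -0.00086741, -0.0009467 , -0.00068283, -0.00073341,
       -0.00079644]), 'joint_efforts': array([-5.28880028e-04, -4.44874048e+01, -3.51331902e+01, -3.34569722e-04,
        9.22830164e-03,  1.87899940e-05]), 'eef_pos': array([0.17176515, 0.54821069, 0.25536243]), 'eef_rot': array([ 3.72825088e-04,  8.05976334e-01,  5.91947061e-01, -8.29296213e-04]), 'wrist_force': array([-0.24279375, -0.32561959, -0.36033968]), 'torque': array([ 0.00654199, -0.00648965, -0.00768307]), 'opening': 1.001120204020603}
0.025
scene {'fov_y': 43.80741609479932, 'cx': 317.29688464831156, 'cy': 245.6576339334138, 'camera_from_world': array([[-0.70049445,  0.71359903,  0.00916218,  0.42092231],
       [ 0.4433294 ,  0.44517706, -0.77799513, -0.14592649],
       [-0.55925536, -0.54091941, -0.6282035 ,  1.7326957 ],
       [ 0.        ,  0.        ,  0.        ,  1.        ]])}
side {'fov_y': 47.98408829702562, 'cx': 321.89050682384345, 'cy': 246.6131687970157, 'camera_from_world': array([[-0.99827488, -0.05833676,  0.00664015,  0.56770865],
       [-0.04715177,  0.72916502, -0.68271157,  0.11110371],
       [ 0.03498541, -0.6818469 , -0.7306578 ,  1.21252022],
       [ 0.        ,  0.        ,  0.        ,  1.        ]])}
```

View pics/scene0.png

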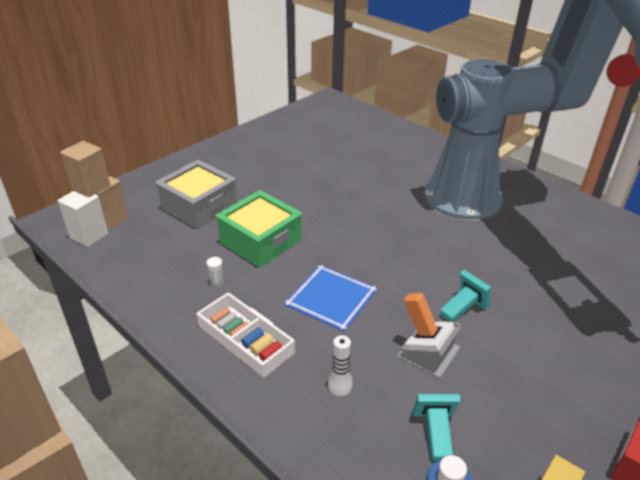

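View pics/side0.png

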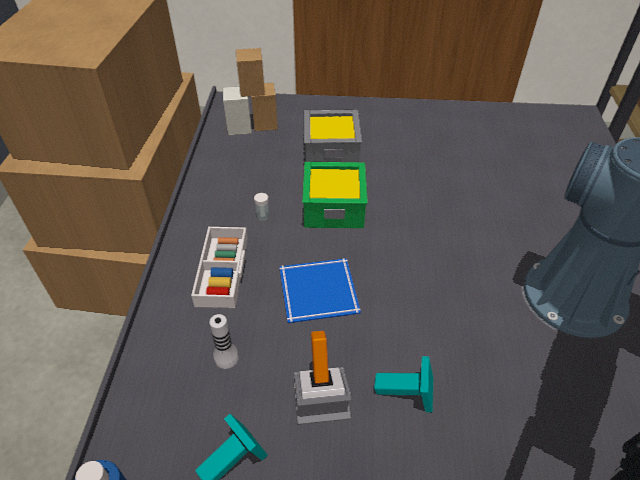

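The tamper is the orange-handled tool on aluminium, at scene (420,315) and side (320,360). The candidates for confusion are the turquoise look-alikes at scene (465,297) and (438,425). The tub is the green one at scene (260,225), not the grey one at (197,190). The mat is at (332,296).

```bash
cat > h.py <<'E'
import numpy as np,cv2
def load(fn):
    z=np.load(fn);return z
def world(z):
    d=z["d"];M=z["M"];v,u=np.mgrid[:480,:640]
    c=np.stack([(u-z["cx"])/z["f"]*d,(v-z["cy"])/z["f"]*d,d],-1)
    w=(c-M[:3,3])@M[:3,:3]
    w[d<=0]=np.nan
    return w
E
python3 - <<'E'
from h import *
for n in("scene","side"):
    z=load(n+"0.npz");w=world(z);p=z["p"];hsv=cv2.cvtColor(p,cv2.COLOR_RGB2HSV)
    H,S,V=[hsv[...,i].astype(int) for i in range(3)]
    x,y,zz=w[...,0],w[...,1],w[...,2]
    def rep(nm,m,zr=None):
        if zr: m=m&(zz>zr[0])&(zz<zr[1])
        q=w[m];q=q[np.isfinite(q).all(1)]
        if len(q)<10: print(n,nm,len(q));return
        r=cv2.minAreaRect((q[:,:2]*1000).astype(np.float32))
        print(n,nm,len(q),"med",np.median(q,0).round(4),"lo",np.percentile(q,2,axis=0).round(3),"hi",np.percentile(q,98,axis=0).round(3),"rect",np.round(r[0],1),np.round(r[1],1),round(r[2],1))
    S_=S>120
    rep("green rim",S_&(H>50)&(H<75),(0.08,0.1))
    g=S_&(H>22)&(H<33)
    rep("yellow in green",g&(x>.3),(0.06,0.09))
    rep("mat",S_&(H>100)&(H<120)&(V>120),(0,0.012))
    rep("orange",(S>150)&(H>5)&(H<20)&(y<0.1)&(zz>.05))
    rep("whitecap",(S<40)&(V>150)&(zz>.055)&(zz<.075))
    rep("table",(V<80)&(S<80)&(abs(zz)<.02))
    dock=(S<60)&(y<-.0)&(y>-.4)&(zz>0.02)&(x>.3)&(x<.7)
    rep("dock+pad",dock)
E
```

```text
scene green rim 300 med [ 0.5638 -0.2376  0.0853] lo [ 0.488 -0.32   0.081] hi [ 0.634 -0.173  0.09 ] rect [ 561.4 -246.8] [148.  150.4] 1.5
scene yellow in green 254 med [ 0.5194 -0.3179  0.0744] lo [ 0.483 -0.564  0.066] hi [0.669 0.626 0.079] rect [577.9  39.5] [1223.4  160.9] 86.4
scene mat 2330 med [0.581  0.026  0.0043] lo [ 0.51  -0.046  0.001] hi [0.651 0.099 0.009] rect [610.5 199.9] [536.9 192.7] 80.5
scene orange 0
scene whitecap 1124 med [ 0.5763 -0.1925  0.065 ] lo [-1.591 -1.26   0.056] hi [0.895 0.322 0.074] rect [-346.5 -419. ] [2393.5 1835.2] 37.7
scene table 9118 med [ 0.1217  0.2289 -0.0012] lo [-0.418 -0.731 -0.017] hi [0.979 0.668 0.011] rect [ 118.9 -256.7] [1976.6 1545.7] 19.2
scene dock+pad 162 med [ 0.5514 -0.1771  0.0525] lo [ 0.525 -0.182  0.032] hi [ 0.575 -0.172  0.067] rect [ 524.7 -179.3] [102.7  13.8] 1.6
side green rim 1109 med [ 0.5514 -0.2372  0.0894] lo [ 0.477 -0.332  0.081] hi [ 0.63  -0.176  0.093] rect [ 553.5 -256.6] [155.3 162.6] 2.8
side yellow in green 2401 med [ 0.5611 -0.3015  0.0781] lo [ 0.496 -0.556  0.074] hi [ 0.627 -0.211  0.082] rect [ 591.8 -170.7] [810.4 188.2] 82.2
side mat 3469 med [0.5762 0.0247 0.0068] lo [ 0.498 -0.056  0.003] hi [0.653 0.101 0.011] rect [575.6  18. ] [162.  165.4] 12.7
side orange 5748 med [ 0.2696 -1.2254  0.0988] lo [-0.131 -1.237  0.052] hi [ 0.745 -1.209  0.152] rect [ 713.2 -963. ] [1744.2  521.7] 33.2
side whitecap 620 med [0.5614 0.2982 0.0683] lo [ 0.515 -0.221  0.056] hi [0.745 0.317 0.075] rect [571.6  21.7] [203.7 579.2] 17.3
side table 16951 med [0.0826 0.2298 0.0013] lo [-0.162 -0.741 -0.003] hi [0.968 0.415 0.018] rect [ 206.1 -424.7] [1548.3 1776.6] 0.3
side dock+pad 202 med [ 0.5499 -0.1786  0.0536] lo [ 0.526 -0.185  0.036] hi [ 0.625 -0.174  0.074] rect [ 598.4 -199.4] [ 67.9 140.4] 51.8
```

Run:
```python
from h import *
a=cv2.imread("pics/scene0.png")[260:400,370:520];b=cv2.imread("pics/side0.png")[310:440,270:400]
cv2.imwrite("pics/crop1.png",np.hstack([cv2.resize(a,(428,400)),cv2.resize(b,(372,400))]))
```

```text
(no output)
```

View pics/crop1.png

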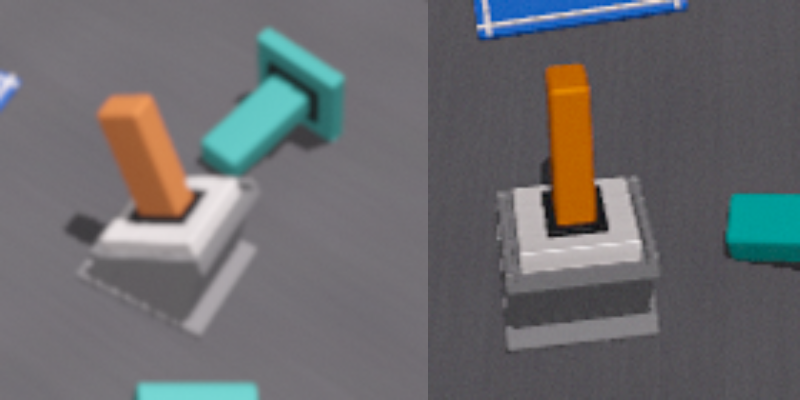

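The crop shows the orange handle in a black socket on the aluminium pad in the grey dock. That is the tamper, and the turquoise tools are clearly separate. Next I'll make precise measurements.

Run:
```python
from h import *
for n,boxes in (("scene",dict(tam=(400,470,285,375),tub=(212,305,188,265),mat=(280,380,262,330))),("side",dict(tam=(285,360,325,425),tub=(298,370,158,230),mat=(272,365,255,325)))):
    z=load(n+"0.npz");w=world(z);p=z["p"];hsv=cv2.cvtColor(p,cv2.COLOR_RGB2HSV)
    H,S,V=[hsv[...,i].astype(int) for i in range(3)]
    zz=w[...,2]
    def sel(b,m):
        u0,u1,v0,v1=boxes[b];k=np.zeros(m.shape,bool);k[v0:v1,u0:u1]=1
        k=m&k&np.isfinite(zz);return w[k]
    def rect(nm,q):
        r=cv2.minAreaRect((q[:,:2]*1000).astype(np.float32));print(n,nm,len(q),np.round(r[0],1),np.round(r[1],1),round(r[2],1),"z",np.median(q[:,2]).round(4), "med",np.median(q[:,:2],0).round(3))
    q=sel("tub",(H>45)&(H<85)&(S>80)&(zz>.082)&(zz<.098));rect("rim",q)
    q=sel("tub",(H>20)&(H<35)&(S>100)&(zz>.068)&(zz<.084));rect("plate",q)
    q=sel("mat",(H>100)&(H<125)&(S>120));rect("mat",q)
    q=sel("tam",(H<22)&(S>130));c=q.mean(0)
    U,s,Vt=np.linalg.svd(q-c,full_matrices=False);print(n,"handle",len(q),c.round(4),Vt[0].round(3),"tilt",np.degrees(np.arccos(abs(Vt[0,2]))), "ext",np.ptp((q-c)@Vt[0]), "top",q[q[:,2]>np.percentile(q[:,2],92)].mean(0).round(4),"bot",q[q[:,2]<np.percentile(q[:,2],8)].mean(0).round(4))
    q=sel("tam",(S<60)&(V>130)&(zz>.04));rect("pad",q);c=np.median(q,0);A=q[np.linalg.norm(q-c,axis=1)<.06];U,s,Vt=np.linalg.svd(A-A.mean(0),full_matrices=False);print("padnormal",Vt[2].round(3),A.mean(0).round(4))
```

```text
scene rim 912 [ 554.8 -253.3] [160.4 162. ] 3.1 z 0.0866 med [ 0.557 -0.249]
scene plate 1198 [ 548.4 -261.5] [130.7 131.4] 2.2 z 0.0749 med [ 0.55  -0.261]
scene mat 2395 [581.4  28.9] [151.1 149.2] 13.4 z 0.0042 med [0.581 0.026]
scene handle 821 [0.5664 0.2587 0.1036] [ 0.053 -0.525  0.849] tilt 31.87938100921243 ext 0.09263228366414461 top [0.5641 0.2447 0.1401] bot [0.5672 0.2725 0.062 ]
scene pad 827 [553.3 287.9] [99.9 78.6] 9.2 z 0.0648 med [0.569 0.305]
padnormal [ 0.106 -0.318  0.942] [0.5636 0.301  0.0627]
side rim 1094 [ 553.8 -256.5] [155.8 162.9] 2.6 z 0.0895 med [ 0.554 -0.241]
side plate 1399 [ 553.2 -264.8] [122.6 121.2] 4.1 z 0.0781 med [ 0.554 -0.261]
side mat 3529 [575.6  16.9] [162.9 169.4] 13.0 z 0.0067 med [0.576 0.025]
side handle 779 [0.5584 0.2598 0.1095] [ 0.112 -0.419  0.901] tilt 25.7219116570422 ext 0.11728851033785556 top [0.5616 0.2438 0.144 ] bot [0.5524 0.26   0.0545]
side pad 785 [553.4 282. ] [91.3 77. ] 9.1 z 0.0681 med [0.551 0.299]
padnormal [ 0.055 -0.403  0.914] [0.5524 0.295  0.0663]
```

```bash
cat >> h.py <<'E'
from scipy.spatial.transform import Rotation as Ro
from scipy.linalg import logm,expm
def obsT():
    from bench import ctrl
    o=ctrl.get_obs();w,x,y,z=o["eef_rot"];T=np.eye(4);T[:3,:3]=Ro.from_quat([x,y,z,w]).as_matrix();T[:3,3]=o["eef_pos"];return T,o
def frame(tz,yaw_x):   # tool z given; x = horizontal-ish dir at yaw_x
    tz=np.array(tz,float);tz/=np.linalg.norm(tz);x=np.array([np.cos(yaw_x),np.sin(yaw_x),0]);x-=tz*(x@tz);x/=np.linalg.norm(x)
    return np.stack([x,np.cross(tz,x),tz],1)
def plan(p,R,N):
    T,o=obsT();G=np.eye(4);G[:3,:3]=R;G[:3,3]=p
    D=np.linalg.inv(T)@G;rv=Ro.from_matrix(D[:3,:3]).as_rotvec()
    E=np.real(expm(np.real(logm(D))/N));r=Ro.from_matrix(E[:3,:3]).as_rotvec()
    print("tot",D[:3,3].round(4),"rot",rv.round(4),"t",o["time_s"],"N",N,"row",E[:3,3].round(4).tolist(),r.round(4).tolist(), "mm",round(np.linalg.norm(E[:3,3])*1e3,1),"deg",round(np.degrees(np.linalg.norm(r)),2))
E
python3 - <<'E'
from h import *
from bench import ctrl
T,o=obsT();M=ctrl.calibration("wrist")["camera_from_world"]
print("cam in tool",(np.linalg.inv(T)@np.linalg.inv(M)).round(4),ctrl.calibration("wrist")["fov_y"])
ya=np.radians(9);tz=-np.array([.078,-.494,.866]);
for yy in(ya,ya-np.pi):
  R=frame(tz,yy);print(R.round(3));plan([.572,.162,.270],R,14)
E
```

```text
cam in tool [[ 1.000e+00  7.000e-04  2.000e-04 -2.000e-03]
 [-7.000e-04  9.492e-01  3.148e-01 -7.970e-02]
 [-0.000e+00 -3.148e-01  9.492e-01 -1.168e-01]
 [ 0.000e+00  0.000e+00  0.000e+00  1.000e+00]] 59.39038034065094
[[ 0.988  0.135 -0.078]
 [ 0.156 -0.855  0.494]
 [ 0.    -0.5   -0.866]]
tot [-0.2489  0.4974 -0.0143] rot [0.4688 0.2921 1.083 ] t 0.1 N 14 row [0.0022, 0.0407, -0.0111] [0.0335, 0.0209, 0.0774] mm 42.3 deg 4.98
[[-0.988 -0.135 -0.078]
 [-0.156  0.855  0.494]
 [-0.     0.5   -0.866]]
tot [-0.2489  0.4974 -0.0143] rot [-0.3306  0.5306 -1.9776] t 0.1 N 14 row [-0.0461, 0.0089, -0.0034] [-0.0236, 0.0379, -0.1413] mm 47.0 deg 8.49
```

```bash
python3 -m pendant '[[[0.0022,0.0407,-0.0111,0.0335,0.0209,0.0774,-1],[0.0022,0.0407,-0.0111,0.0335,0.0209,0.0774,-1],[0.0022,0.0407,-0.0111,0.0335,0.0209,0.0774,-1],[0.0022,0.0407,-0.0111,0.0335,0.0209,0.0774,-1],[0.0022,0.0407,-0.0111,0.0335,0.0209,0.0774,-1],[0.0022,0.0407,-0.0111,0.0335,0.0209,0.0774,-1],[0.0022,0.0407,-0.0111,0.0335,0.0209,0.0774,-1]]]' && python3 -c "
from h import *
ya=np.radians(9);tz=-np.array([.078,-.494,.866]);R=frame(tz,ya);plan([.572,.162,.270],R,8)"
```

```text
time_s: 0.8
eef_pos: [0.4265, 0.4112, 0.3032]
eef_rot: [-0.136, 0.927, 0.348, -0.01]
wrist_force: [0.5, 0.2, -0.1]
opening: 1.0
tot [-0.054   0.2817 -0.046 ] rot [0.2318 0.1433 0.5387] t 0.8 N 8 row [0.0021, 0.0355, -0.0096] [0.029, 0.0179, 0.0673] mm 36.9 deg 4.32
```

```bash
python3 -m pendant '[[[0.0021,0.0355,-0.0096,0.029,0.0179,0.0673,-1],[0.0021,0.0355,-0.0096,0.029,0.0179,0.0673,-1],[0.0021,0.0355,-0.0096,0.029,0.0179,0.0673,-1],[0.0021,0.0355,-0.0096,0.029,0.0179,0.0673,-1],[0.0021,0.0355,-0.0096,0.029,0.0179,0.0673,-1],[0.0021,0.0355,-0.0096,0.029,0.0179,0.0673,-1],[0.0021,0.0355,-0.0096,0.029,0.0179,0.0673,-1],[0.0021,0.0355,-0.0096,0.029,0.0179,0.0673,-1],[0,0,0,0,0,0,-1],[0,0,0,0,0,0,-1]]]' && python3 -c "
from h import *
from bench import ctrl
ya=np.radians(9);tz=-np.array([.078,-.494,.866]);R=frame(tz,ya);plan([.572,.162,.270],R,4)
n='wrist';c=ctrl.calibration(n);p,d=ctrl.camera(n)
cv2.imwrite('pics/w1.png',p[:,:,::-1]);np.savez('w1.npz',p=p,d=d,M=c['camera_from_world'],f=240/np.tan(np.radians(c['fov_y']/2)),cx=c['cx'],cy=c['cy'])
print(ctrl.get_obs()['q'])"
```

```text
time_s: 1.8
eef_pos: [0.5715, 0.1629, 0.2694]
eef_rot: [-0.258, 0.963, 0.076, -0.021]
wrist_force: [0.2, 0.2, 0.3]
opening: 0.999
tot [ 0.0003  0.0005 -0.001 ] rot [0.0009 0.0019 0.0009] t 1.8 N 4 row [0.0001, 0.0001, -0.0002] [0.0002, 0.0005, 0.0002] mm 0.3 deg 0.03
[-0.16716317  0.24793666  1.58012491  0.49340754  1.50568034 -0.40883379]
```

View pics/w1.png

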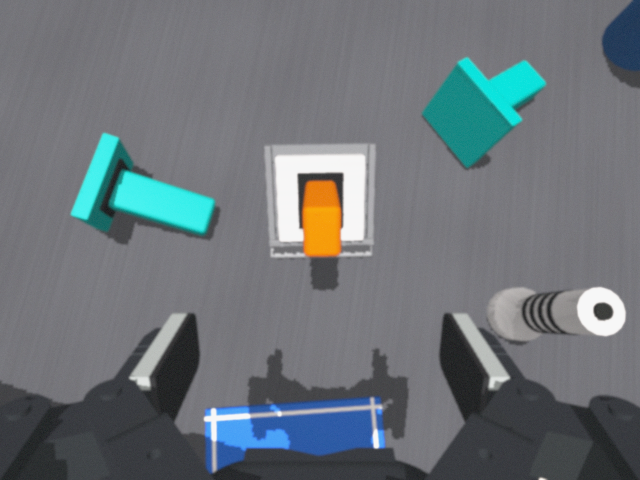

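The wrist view shows the tamper upright in the image, with the pad at (320,198), the handle end face at about (322,232), and the flashlight and turquoise tools clear of it. I'll fit the pose next.

```bash
cat > fit.py <<'E'
from h import *
from scipy.optimize import least_squares
z=load("w1.npz");w=world(z);hsv=cv2.cvtColor(z["p"],cv2.COLOR_RGB2HSV);H,S,V=[hsv[...,i].astype(int) for i in range(3)]
box=np.zeros(H.shape,bool);box[140:262,262:380]=1
pad=box&(S<25)&(V>225);n=pad.sum()
cc=cv2.connectedComponentsWithStats(pad.astype(np.uint8));i=1+np.argmax(cc[2][1:,4]);pad=cc[1]==i
print(cc[2][i]);q=w[pad&np.isfinite(w[...,2])]
c=q.mean(0);A=q
for _ in range(3):
    c=A.mean(0);U,s,Vt=np.linalg.svd(A-c,full_matrices=False);nn=Vt[2]*np.sign(Vt[2,2]);r=(A-c)@nn;A=A[abs(r)<2.5*r.std()]
print("pad normal",nn.round(4),"tilt",np.degrees(np.arccos(nn[2])),"azim",np.degrees(np.arctan2(nn[1],nn[0])),"resid",r.std())
cnt=max(cv2.findContours(pad.astype(np.uint8),cv2.RETR_EXTERNAL,cv2.CHAIN_APPROX_NONE)[0],key=len)
hull=cv2.convexHull(cnt);ap=cv2.minAreaRect(hull);box4=cv2.boxPoints(ap);print("rect px",ap)
M=z["M"];Rc=M[:3,:3];o=-Rc.T@M[:3,3]
def ray(u,v):
    d=Rc.T@np.array([(u-z["cx"])/z["f"],(v-z["cy"])/z["f"],1]);return d
def onplane(uv,c,nrm):
    d=ray(*uv);return o+d*((c-o)@nrm)/(d@nrm)
P=np.array([onplane(b,c,nn) for b in box4]);print("pad top corners",P.round(4).tolist(),"ctr",P.mean(0).round(4),"sides",np.linalg.norm(np.roll(P,-1,0)-P,axis=1).round(4))
e=P[1]-P[0];e2=P[2]-P[1];print("edges az",np.degrees(np.arctan2(e[1],e[0])),np.degrees(np.arctan2(e2[1],e2[0])),"z",e[2],e2[2])
# handle
org=(H<22)&(S>150)&box
print("orange bbox",np.argwhere(org).min(0),np.argwhere(org).max(0))
hz=w[org&np.isfinite(w[...,2])];t=(hz-c)@nn;print("handle height over pad pct",np.percentile(t,[2,50,98]).round(4))
top=hz[t>np.percentile(t,98)-.006];print("top face",len(top),top.mean(0).round(4),(top.mean(0)-P.mean(0)).round(4))
u=(top.mean(0)-P.mean(0));print("handle dir tilt",np.degrees(np.arccos(u[2]/np.linalg.norm(u))),"az",np.degrees(np.arctan2(u[1],u[0])),np.linalg.norm(u))
E
python3 fit.py
```

```text
[ 275  155   90   86 4323]
pad normal [ 0.0856 -0.4896  0.8678] tilt 29.80089094991345 azim -80.08033602534343 resid 0.0007875412585727741
rect px ((319.5, 197.5), (85.0, 89.0), 90.0)
pad top corners [[0.5117, 0.3004, 0.0758], [0.586, 0.3126, 0.0753], [0.599, 0.2478, 0.0375], [0.5197, 0.2349, 0.038]] ctr [0.5541 0.2739 0.0567] sides [0.0753 0.0762 0.0803 0.076 ]
edges az 9.281371167496898 -78.67207835903703 z -0.000480173855239574 -0.03784014043999462
orange bbox [180 302] [256 341]
handle height over pad pct [0.0042 0.091  0.0932]
top face 1852 [0.5627 0.2295 0.1362] [ 0.0085 -0.0444  0.0796]
handle dir tilt 29.61406011025358 az -79.10501187586271 0.09153821832100456
```

```bash
python3 -c "
from h import *
a=np.radians(-80);n=np.array([.5*np.cos(a),.5*np.sin(a),.866]);R=frame(-n,np.radians(10))
O=np.array([.5530,.2812,.0446]);plan(O+.084*n,R,6)"
```

```text
tot [0.0012 0.0097 0.1705] rot [ 0.0009 -0.007  -0.0122] t 1.85 N 6 row [0.0003, 0.0016, 0.0284] [0.0002, -0.0012, -0.002] mm 28.5 deg 0.13
```

```bash
python3 -m pendant '[[[0.0006,0.005,0,0,-0.0035,-0.006,-1],[0.0006,0.005,0,0,-0.0035,-0.006,-1],[0,0,0.03,0,0,0,-1],[0,0,0.03,0,0,0,-1],[0,0,0.03,0,0,0,-1],[0,0,0.03,0,0,0,-1],[0,0,0.03,0,0,0,-1],[0,0,0.01,0,0,0,-1],[0,0,0,0,0,0,-1]]]' && python3 -c "
from h import *
from bench import ctrl
a=np.radians(-80);n=np.array([.5*np.cos(a),.5*np.sin(a),.866]);R=frame(-n,np.radians(10))
O=np.array([.5530,.2812,.0446]);plan(O+.084*n,R,1)
n='wrist';p,d=ctrl.camera(n);cv2.imwrite('pics/w2.png',p[:,:,::-1])"
```

```text
time_s: 2.75
eef_pos: [0.559, 0.2351, 0.1253]
eef_rot: [-0.257, 0.962, 0.085, -0.024]
wrist_force: [0.0, 0.4, 0.0]
opening: 1.002
tot [0.0021 0.0001 0.0092] rot [0.0008 0.0031 0.0008] t 2.75 N 1 row [0.0021, 0.0001, 0.0092] [0.0008, 0.0031, 0.0008] mm 9.4 deg 0.19
```

View pics/w2.png

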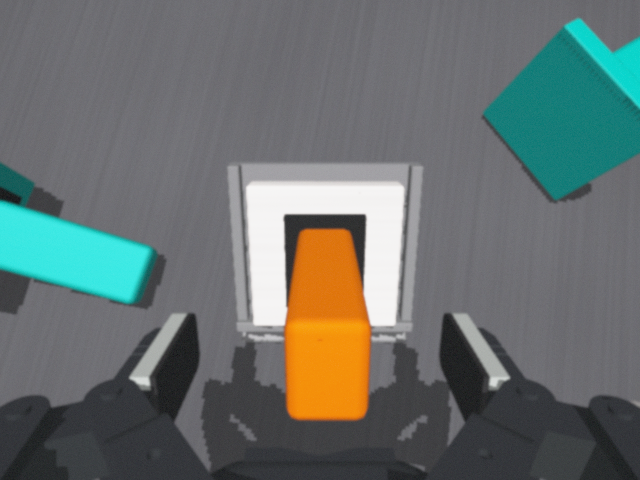

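The handle is between the jaws, with its end face at (327,365), about 2 mm right of the jaw centre. I'll correct that, go the last 9 mm and close.

```bash
python3 -m pendant '[[[0.002,0,0.005,0.0008,0.003,0.0008,-1],[0,0,0.004,0,0,0,-1],[0,0,0,0,0,0,-1],[0,0,0,0,0,0,1],[0,0,0,0,0,0,1],[0,0,0,0,0,0,1],[0,0,0,0,0,0,1],[0,0,0,0,0,0,1],[0,0,0,0,0,0,1]]]' && python3 -c "
from h import *
from bench import ctrl
a=np.radians(-80);n=np.array([.5*np.cos(a),.5*np.sin(a),.866]);R=frame(-n,np.radians(10))
O=np.array([.5530,.2812,.0446]);plan(O+.084*n,R,1)
print(obsT()[1])"
```

```text
time_s: 3.7
eef_pos: [0.5615, 0.2388, 0.1189]
eef_rot: [-0.258, 0.962, 0.083, -0.021]
wrist_force: [-1.2, -1.0, 2.0]
opening: 0.295
tot [-0.001  -0.0003  0.0019] rot [ 0.0005 -0.0034 -0.0006] t 3.7 N 1 row [-0.001, -0.0003, 0.0019] [0.0005, -0.0034, -0.0006] mm 2.2 deg 0.2
{'time_s': 3.7, 'q': array([-0.04068   ,  0.43369278,  1.67636992,  0.55044585,  1.20662991,
       -0.45989822]), 'dq': array([ 0.00038561,  0.00066132,  0.00028026,  0.00073426,  0.00034518,
       -0.00050741]), 'joint_efforts': array([ 4.17270893e-01, -4.93871248e+01, -2.83993435e+01,  2.14366056e+00,
        7.47824907e-01,  8.50210403e-03]), 'eef_pos': array([0.56153019, 0.23880887, 0.11886798]), 'eef_rot': array([-0.25772703,  0.96237904,  0.0834493 , -0.0209658 ]), 'wrist_force': array([-1.17340788, -1.01706325,  2.02864956]), 'torque': array([-0.25227848,  0.04006741,  0.02153271]), 'opening': 0.294809723575345}
```

```bash
python3 -m pendant '[[[0,0,-0.01,0,0,0,1],[0,0,-0.015,0,0,0,1],[0,0,-0.02,0,0,0,1],[0,0,-0.03,0,0,0,1],[0,0,-0.03,0,0,0,1],[0,0,-0.03,0,0,0,1],[0,0,0,0,0,0,1],[0,0,0,0,0,0,1]]]' && python3 -c "
from h import *
from bench import ctrl
print(obsT()[1]['torque'],ctrl.get_obs()['q'])
n='wrist';p,d=ctrl.camera(n);cv2.imwrite('pics/w3.png',p[:,:,::-1])
c=ctrl.calibration(n);np.savez('w3.npz',p=p,d=d,M=c['camera_from_world'],f=240/np.tan(np.radians(c['fov_y']/2)),cx=c['cx'],cy=c['cy'],T=obsT()[0])"
```

```text
time_s: 4.5
eef_pos: [0.5731, 0.1716, 0.2362]
eef_rot: [-0.257, 0.963, 0.083, -0.02]
wrist_force: [-0.2, 0.2, -5.1]
opening: 0.298
[-0.69148863 -0.03775161  0.01216615] [-0.15314799  0.28759323  1.60251054  0.4978021   1.44602198 -0.43759766]
```

View pics/w3.png

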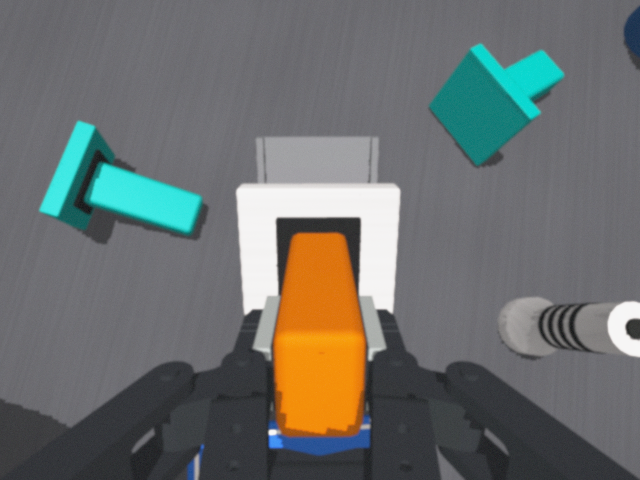

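The tamper is out and held: pad at (318,250), jaws on the handle at about (320,330). I'll measure its pose in the hand, and fit the tub and plate more carefully.

```bash
cat > inhand.py <<'E'
from h import *
import sys
z=load(sys.argv[1]);w=world(z);T=z["T"];hsv=cv2.cvtColor(z["p"],cv2.COLOR_RGB2HSV);H,S,V=[hsv[...,i].astype(int) for i in range(3)]
t=(w-T[:3,3])@T[:3,:3]
m=(S<25)&(V>200)&(t[...,2]>.05)&(t[...,2]<.09)&(abs(t[...,0])<.05)&(abs(t[...,1])<.06)
A=t[m]
for _ in range(4):
    c=A.mean(0);U,s,Vt=np.linalg.svd(A-c,full_matrices=False);n=Vt[2]*-np.sign(Vt[2,2]);r=(A-c)@n;A=A[abs(r)<2.5*r.std()]
print(len(A),"normal in tool (ideal 0,0,-1)",n.round(4),"lo",np.percentile(A,1,axis=0).round(4),"hi",np.percentile(A,99,axis=0).round(4),"depth at axis",(c[2]+(n[0]*c[0]+n[1]*c[1])/n[2]).round(4),r.std())
# top (far, -y) edge line orientation
top=A[A[:,1]<np.percentile(A[:,1],1)+.001]
xs=np.linspace(-.034,.034,18);ys=[A[abs(A[:,0]-x)<.002][:,1].min() for x in xs];k=np.polyfit(xs,ys,1);print("edge slope yaw rad",k)
o=t[(H<22)&(S>150)&(t[...,2]<.06)&(t[...,2]>-.05)]
print("orange x lo/hi",np.percentile(o,[1,99],axis=0).round(4))
E
python3 inhand.py w3.npz
cat > tub.py <<'E'
from h import *
z=load("side0.npz");w=world(z);hsv=cv2.cvtColor(z["p"],cv2.COLOR_RGB2HSV);H,S,V=[hsv[...,i].astype(int) for i in range(3)]
o=cv2.imread("pics/side0.png")[150:240,285:385];cv2.imwrite("pics/tub1.png",cv2.resize(o,None,fx=6,fy=6,interpolation=cv2.INTER_NEAREST))
E
python3 tub.py
```

```text
10508 normal in tool (ideal 0,0,-1) [ 0.0056 -0.0028 -1.    ] lo [-0.0375 -0.0365  0.0705] hi [0.0369 0.0236 0.0733] depth at axis 0.0718 0.0006127338401304021
edge slope yaw rad [-0.00488303 -0.03692158]
orange x lo/hi [[-0.0126 -0.0174 -0.0212]
 [ 0.0125  0.0155  0.056 ]]
```

```bash
python3 -c "
from h import *
R=frame([0,0,-1],np.radians(3));plan([.44,-.25,.38],R,12)"
```

```text
tot [-0.2022  0.2682 -0.3224] rot [-0.5224  0.0297  0.1171] t 4.55 N 12 row [-0.0152, 0.0293, -0.0212] [-0.0435, 0.0025, 0.0098] mm 39.2 deg 2.56
```

View pics/tub1.png

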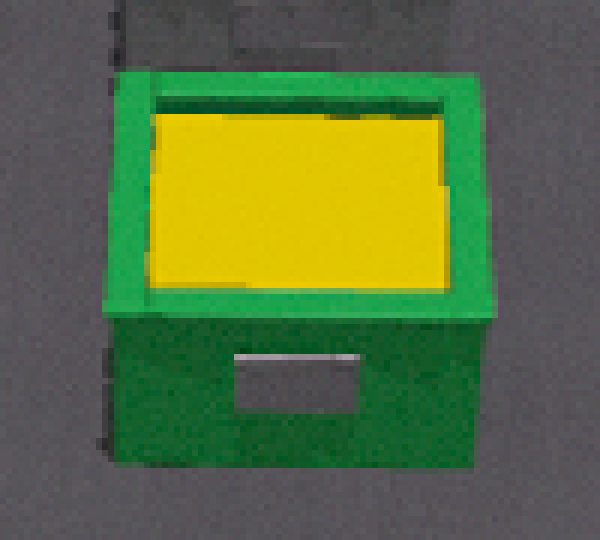

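The crop shows the green tub with its inward rim and the yellow plate, and the catches are hidden. I'm moving to a viewing pose beside it.

```bash
python3 -m pendant '[[[-0.005,0.010,-0.008,-0.0145,0.0008,0.0033,1],[-0.0102,0.0195,-0.0142,-0.029,0.0017,0.0065,1],[-0.0152,0.0293,-0.0212,-0.0435,0.0025,0.0098,1],[-0.0152,0.0293,-0.0212,-0.0435,0.0025,0.0098,1],[-0.0152,0.0293,-0.0212,-0.0435,0.0025,0.0098,1],[-0.0152,0.0293,-0.0212,-0.0435,0.0025,0.0098,1],[-0.0152,0.0293,-0.0212,-0.0435,0.0025,0.0098,1],[-0.0152,0.0293,-0.0212,-0.0435,0.0025,0.0098,1],[-0.0152,0.0293,-0.0212,-0.0435,0.0025,0.0098,1],[-0.0152,0.0293,-0.0212,-0.0435,0.0025,0.0098,1]]]' && python3 -c "
from h import *
R=frame([0,0,-1],np.radians(3));plan([.44,-.25,.38],R,4)"
```

```text
time_s: 5.55
eef_pos: [0.4775, -0.1553, 0.3249]
eef_rot: [-0.065, 0.997, 0.041, -0.006]
wrist_force: [0.4, 0.3, -3.5]
opening: 0.293
tot [-0.0454  0.0833 -0.0663] rot [-0.1313  0.009   0.0289] t 5.55 N 4 row [-0.0111, 0.0218, -0.0156] [-0.0328, 0.0022, 0.0072] mm 29.0 deg 1.93
```

```bash
python3 -m pendant '[[[-0.0111,0.0218,-0.0156,-0.0328,0.0022,0.0072,1],[-0.0111,0.0218,-0.0156,-0.0328,0.0022,0.0072,1],[-0.0111,0.0218,-0.0156,-0.0328,0.0022,0.0072,1],[-0.0111,0.0218,-0.0156,-0.0328,0.0022,0.0072,1],[0,0,0,0,0,0,1],[0,0,0,0,0,0,1]]]' && python3 -c "
from h import *
from bench import ctrl
n='wrist';T=obsT()[0];c=ctrl.calibration(n);p,d=ctrl.camera(n);cv2.imwrite('pics/w4.png',p[:,:,::-1])
np.savez('w4.npz',p=p,d=d,M=c['camera_from_world'],f=240/np.tan(np.radians(c['fov_y']/2)),cx=c['cx'],cy=c['cy'],T=T)"; python3 inhand.py w4.npz
```

```text
time_s: 6.15
eef_pos: [0.4408, -0.2489, 0.3799]
eef_rot: [-0.001, 1.0, 0.026, 0.001]
wrist_force: [-0.2, 0.7, -4.4]
opening: 0.293
4342 normal in tool (ideal 0,0,-1) [ 0.0052 -0.0025 -1.    ] lo [-0.0372 -0.0368  0.0715] hi [0.036  0.0019 0.0742] depth at axis 0.0729 0.0005946572154020347Traceback (most recent call last):
  File "inhand.py", line 12, in <module>
    xs=np.linspace(-.034,.034,18);ys=[A[abs(A[:,0]-x)<.002][:,1].min() for x in xs];k=np.polyfit(xs,ys,1);print("edge slope yaw rad",k)
                                      ~~~~~~~~~~~~~~~~~~~~~~~~~~~~~~^^
    return umr_minimum(a, axis, None, out, keepdims, initial, where)
ValueError: zero-size array to reduction operation minimum which has no identity
```

View pics/w4.png

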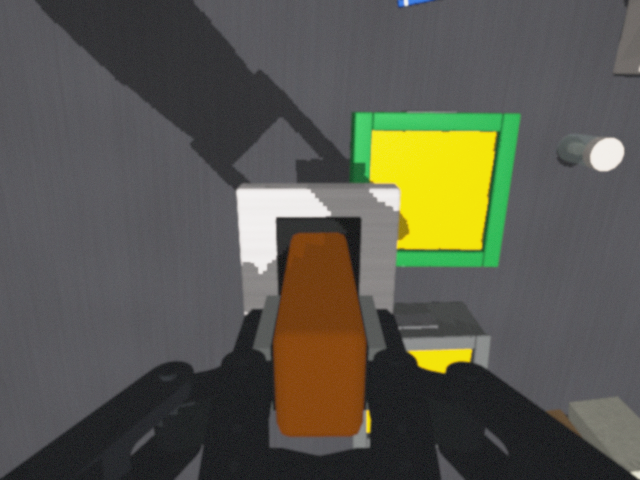

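Run:
```python
from h import *
z=load("w4.npz");hsv=cv2.cvtColor(z["p"],cv2.COLOR_RGB2HSV);H,S,V=[hsv[...,i].astype(int) for i in range(3)]
M=z["M"];Rc=M[:3,:3];o=-Rc.T@M[:3,3]
def pl(u,v,h=.089):
    d=Rc.T@np.array([(u-z["cx"])/z["f"],(v-z["cy"])/z["f"],1]);return (o+d*(h-o[2])/d[2])[:2]
w=world(z);g=(H>45)&(H<80)&(S>100);y=(H>20)&(H<36)&(S>120)
print("rim z",np.nanmedian(w[...,2][116:124,375:515][g[116:124,375:515]]),"plate z",np.nanmedian(w[140:240,420:480,2]))
def fit(nm,pts):
    P=np.array([pl(*p) for p in pts])
    c=P.mean(0);
    for _ in range(3):
        c=P.mean(0);U,s,Vt=np.linalg.svd(P-c);r=(P-c)@Vt[1];P=P[abs(r)<max(2*r.std(),3e-4)]
    print(nm,"mid",c.round(4),"ang",np.degrees(np.arctan2(Vt[0,1],Vt[0,0])).round(2)%180,"sd",r.std().round(5));return c,Vt[0]
# outer
A=[(u,np.argmax(g[95:200,u])+95-.5) for u in range(360,515,3)];top=fit("outer top(+y)",[a for a in A])
B=[(640-np.argmax(g[v,::-1][:640-400])-.5,v) for v in range(120,262,3)];right=fit("outer right(+x)",B)
C=[(u,np.max(np.where(g[200:290,u]))+200+.5) for u in range(405,495,3)];bot=fit("outer bot(-y)",C)
# inner
A=[(u,np.min(np.where(y[100:180,u]))+100-.5) for u in range(378,492,3)];it=fit("inner top",A)
C=[(u,np.max(np.where(y[200:280,u]))+200+.5) for u in range(410,482,3)];ib=fit("inner bot",C)
B=[(np.max(np.where(y[v,400:520]))+400.5,v) for v in range(138,242,3)];ir=fit("inner right",B)
L=[(np.min(np.where(y[v,355:420]))+354.5,v) for v in range(138,180,3)];il=fit("inner left",L)
L=[(np.min(np.where(g[v,340:420]))+339.5,v) for v in range(120,180,3)];ol=fit("outer left",L)
```

```text
rim z 0.08852041921657301 plate z 0.0765267378079652
outer top(+y) mid [ 0.548  -0.1803] ang 2.57 sd 0.00025
outer right(+x) mid [ 0.6303 -0.2519] ang 92.64 sd 0.00029
outer bot(-y) mid [ 0.5823 -0.3344] ang 2.96 sd 0.0
inner top mid [ 0.5461 -0.1971] ang 3.01 sd 0.0
inner bot mid [ 0.5738 -0.316 ] ang 2.07 sd 0.00032
inner right mid [ 0.6108 -0.2514] ang 92.67 sd 0.00031
inner left mid [ 0.4899 -0.2256] ang 92.62 sd 0.00027
outer left mid [ 0.4703 -0.2181] ang 91.94 sd 0.00026
```

```bash
python3 -c "
from h import *
R=frame([0,0,-1],np.radians(2.65));plan([.5522,-.2565,.19],R,8)"
```

```text
tot [0.1105 0.0144 0.1895] rot [-0.0029 -0.001   0.0065] t 6.2 N 8 row [0.0138, 0.0017, 0.0237] [-0.0004, -0.0001, 0.0008] mm 27.5 deg 0.05
```

```bash
python3 -m pendant '[[[0.0138,0.0017,0.0120,-0.0004,-0.0001,0.0008,1],[0.0200,0.0025,0.0237,-0.0004,-0.0001,0.0008,1],[0.0250,0.0030,0.0300,-0.0004,-0.0001,0.0008,1],[0.0250,0.0030,0.0300,-0.0004,-0.0001,0.0008,1],[0.0180,0.0030,0.0300,-0.0004,-0.0001,0.0008,1],[0.0087,0.0012,0.0300,-0.0004,-0.0001,0.0008,1],[0,0,0.0200,-0.0004,-0.0001,0.0008,1],[0,0,0.0100,-0.0004,-0.0001,0.0008,1],[0,0,0,0,0,0,1],[0,0,0,0,0,0,1]]]' && python3 -c "
from h import *
from bench import ctrl
R=frame([0,0,-1],np.radians(2.65));plan([.5522,-.2565,.19],R,1)
print(obsT()[1]['wrist_force'],obsT()[1]['torque'])
for n in('scene','side'):
  p,d=ctrl.camera(n);cv2.imwrite(f'pics/{n}5.png',p[:,:,::-1])
  c=p[150:290,170:350] if n=='scene' else p[100:240,250:430]
  cv2.imwrite(f'pics/{n}5c.png',cv2.resize(c[:,:,::-1],None,fx=3,fy=3))
a=[cv2.imread(f'pics/{n}5c.png') for n in('scene','side')];cv2.imwrite('pics/c5.png',cv2.resize(np.hstack(a),(800,311)))
"
```

```text
time_s: 7.2
eef_pos: [0.5531, -0.2581, 0.1961]
eef_rot: [0.002, 1.0, 0.023, 0.001]
wrist_force: [0.6, 0.1, -3.0]
opening: 0.292
tot [-0.0008 -0.0017  0.0061] rot [ 0.0033 -0.0023  0.0004] t 7.2 N 1 row [-0.0008, -0.0017, 0.0061] [0.0033, -0.0023, 0.0004] mm 6.4 deg 0.23
[ 0.61724818  0.14409347 -2.95472698] [ 0.00449285 -0.02732735  0.05537365]
```

View pics/c5.png

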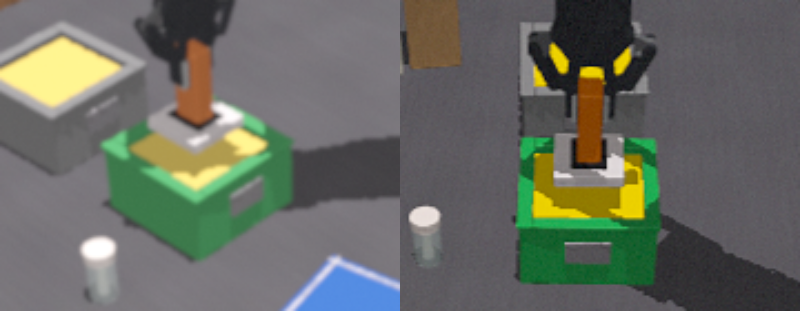

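Both crops show the pad over the middle of the green tub, with nothing touching. I'll make a small correction and descend to contact.

```bash
python3 -m pendant '[[[-0.0008,-0.0017,0.005,0.0033,-0.0023,0,1],[0,0,0.008,0,0,0,1],[0,0,0.008,0,0,0,1],[0,0,0.006,0,0,0,1],[0,0,0,0,0,0,1]]]'; python3 -m pendant '[[[0,0,0.004,0,0,0,1],[0,0,0.004,0,0,0,1],[0,0,0,0,0,0,1]]]'; python3 -m pendant '[[[0,0,0.003,0,0,0,1],[0,0,0.003,0,0,0,1],[0,0,0,0,0,0,1]]]'
```

```text
time_s: 7.8
eef_pos: [0.5511, -0.2561, 0.1668]
eef_rot: [-0.001, 1.0, 0.023, -0.001]
wrist_force: [0.0, -0.5, -4.3]
opening: 0.295
time_s: 8.1
eef_pos: [0.5522, -0.2569, 0.1606]
eef_rot: [0.0, 1.0, 0.023, 0.0]
wrist_force: [-0.5, 0.8, -0.5]
opening: 0.298
time_s: 8.4
eef_pos: [0.5523, -0.2569, 0.1546]
eef_rot: [0.0, 1.0, 0.023, 0.0]
wrist_force: [0.8, -1.2, 0.8]
opening: 0.294
```

```bash
python3 -c "
from h import *
R=frame([0,0,-1],np.radians(2.65));plan([.5522,-.2565,.15],R,1);print(obsT()[1]['wrist_force'],obsT()[1]['torque'])"
```

```text
tot [-0.     -0.0004  0.0046] rot [ 0.0005 -0.0004  0.0001] t 8.4 N 1 row [-0.0, -0.0004, 0.0046] [0.0005, -0.0004, 0.0001] mm 4.6 deg 0.04
[ 0.84608165 -1.18995327  0.79670588] [-0.09630639 -0.10845661 -0.00326098]
```

```bash
python3 -m pendant '[[[0,0,0.003,0,0,0,1],[0,0,0.003,0,0,0,1],[0,0,0,0,0,0,1]]]'; python3 -m pendant '[[[0,0,0.003,0,0,0,1],[0,0,0.002,0,0,0,1],[0,0,0,0,0,0,1]]]';python3 -c "
from h import *
print(obsT()[1]['wrist_force'],obsT()[1]['torque'])"
```

```text
time_s: 8.7
eef_pos: [0.5523, -0.2569, 0.1488]
eef_rot: [0.0, 1.0, 0.023, 0.0]
wrist_force: [0.5, -0.2, 3.4]
opening: 0.298
time_s: 9.0
eef_pos: [0.5523, -0.2569, 0.1443]
eef_rot: [0.0, 1.0, 0.023, 0.0]
wrist_force: [-0.7, 0.6, 4.9]
opening: 0.297
[-0.65791934  0.59517685  4.90016628] [ 0.07016102  0.20949716 -0.02726992]
```

```bash
python3 -m pendant '[[[0,0,0.002,0,0,0,1],[0,0,0,0,0,0,1]]]'|grep -E "pos|for"; python3 -m pendant '[[[0,0,0.002,0,0,0,1],[0,0,0,0,0,0,1]]]'|grep -E "pos|for"; python3 -m pendant '[[[0,0,0.001,0,0,0,1],[0,0,0,0,0,0,1]]]'|grep -E "pos|for"
```

```text
eef_pos: [0.5523, -0.2569, 0.1422]
wrist_force: [-0.5, 0.8, 5.0]
eef_pos: [0.5523, -0.2569, 0.14]
wrist_force: [-0.8, 0.8, 4.1]
eef_pos: [0.5523, -0.2569, 0.1391]
wrist_force: [-0.7, 0.5, 3.5]
```

```bash
python3 -m pendant '[[[0,0,0.001,0,0,0,1],[0,0,0,0,0,0,1]]]'|grep -E "pos|for"; python3 -m pendant '[[[0,0,0.001,0,0,0,1],[0,0,0,0,0,0,1]]]'|grep -E "pos|for"; python3 -m pendant '[[[0,0,0.001,0,0,0,1],[0,0,0,0,0,0,1]]]'|grep -E "pos|for"
```

```text
eef_pos: [0.5523, -0.2569, 0.1381]
wrist_force: [-0.8, 0.3, 5.4]
eef_pos: [0.5523, -0.2569, 0.1372]
wrist_force: [-0.1, -0.1, 5.2]
eef_pos: [0.5523, -0.2569, 0.1362]
wrist_force: [-0.7, -0.1, 6.0]
```

```bash
for i in 1; do python3 -m pendant '[[[0,0,0.001,0,0,0,1],[0,0,0,0,0,0,1]]]'|grep -E "pos|for"; python3 -m pendant '[[[0,0,0.001,0,0,0,1],[0,0,0,0,0,0,1]]]'|grep -E "pos|for"; python3 -m pendant '[[[0,0,0.001,0,0,0,1],[0,0,0,0,0,0,1]]]'|grep -E "pos|for"; done
```

```text
eef_pos: [0.5523, -0.2569, 0.1352]
wrist_force: [-1.8, 0.4, 6.6]
eef_pos: [0.5523, -0.2569, 0.1343]
wrist_force: [-1.3, 0.3, 6.5]
eef_pos: [0.5523, -0.2569, 0.1333]
wrist_force: [-0.7, 0.8, 5.5]
```

```bash
for i in 1; do python3 -m pendant '[[[0,0,0.001,0,0,0,1],[0,0,0,0,0,0,1]]]'|grep -E "pos|for"; python3 -m pendant '[[[0,0,0.001,0,0,0,1],[0,0,0,0,0,0,1]]]'|grep -E "pos|for"; python3 -m pendant '[[[0,0,0.001,0,0,0,1],[0,0,0,0,0,0,1]]]'|grep -E "pos|for"; done
```

```text
eef_pos: [0.5523, -0.2569, 0.1321]
wrist_force: [-1.3, -0.3, 4.7]
eef_pos: [0.5523, -0.2569, 0.1311]
wrist_force: [-0.3, 0.7, 6.3]
eef_pos: [0.5523, -0.2569, 0.1307]
wrist_force: [-2.9, 1.1, 9.4]
```

```bash
for i in 1; do python3 -m pendant '[[[0,0,0.001,0,0,0,1],[0,0,0,0,0,0,1]]]'|grep -E "pos|for";  python3 -c "
from h import *
T,o=obsT();print(o['wrist_force'],o['torque'],T[:3,2])"; done
```

```text
eef_pos: [0.5523, -0.257, 0.1303]
wrist_force: [-3.9, 2.4, 14.3]
[-3.87065395  2.41012647 14.28803548] [0.4463801  0.74750646 0.03918145] [ 3.13642626e-04 -7.43187377e-04 -9.99999675e-01]
```

```bash
python3 -m pendant '[[[0,0,0.001,0,0,0,1],[0,0,0,0,0,0,1]]]'|grep -E "pos|for";  python3 -m pendant '[[[0,0,0,0,0,0,1],[0,0,0,0,0,0,1]]]'|grep -E "pos|for";python3 -c "
from h import *
T,o=obsT();print(o['wrist_force'],o['torque'],T[:3,2])"
```

```text
eef_pos: [0.5523, -0.257, 0.1299]
wrist_force: [-7.0, 3.4, 16.7]
eef_pos: [0.5523, -0.257, 0.1299]
wrist_force: [-6.3, 2.0, 17.4]
[-6.33616737  2.00786624 17.42727043] [0.52563696 0.91298512 0.01072664] [ 3.52806320e-04 -8.27408847e-04 -9.99999595e-01]
```

The lateral load and moment match the 0.3° in-hand tilt measured earlier. I'll take that tilt out, then push slightly further so it seats level.

```bash
python3 -m pendant '[[[-0.0008,-0.0002,0,0.0027,0.0054,0,1],[0,0,0,0,0,0,1]]]'|grep -E "pos|for";python3 -c "
from h import *
T,o=obsT();print(o['wrist_force'],o['torque'],T[:3,2])"; python3 -m pendant '[[[0,0,0.0006,0,0,0,1],[0,0,0,0,0,0,1],[0,0,0,0,0,0,1]]]'|grep -E "pos|for";python3 -c "
from h import *
T,o=obsT();print(o['wrist_force'],o['torque'],T[:3,2])"
```

```text
eef_pos: [0.5518, -0.257, 0.1299]
wrist_force: [-3.5, 3.6, 15.8]
[-3.51517917  3.56460577 15.77121091] [ 0.26613281  0.79118949 -0.0022651 ] [ 0.00675029  0.0015615  -0.999976  ]
eef_pos: [0.5518, -0.257, 0.1296]
wrist_force: [-5.3, 3.4, 17.3]
[-5.32768587  3.4201892  17.33008954] [ 0.35709629  1.02779313 -0.03998529] [ 0.00638075  0.00139975 -0.99997866]
```

```bash
python3 -m pendant '[[[0,0,0.0008,0,0,0,1],[0,0,0,0,0,0,1],[0,0,0,0,0,0,1]]]'|grep -E "pos|for";python3 -c "
from h import *
from bench import ctrl
T,o=obsT();print(o['wrist_force'],o['torque'])
for n in('scene','side'):
  p,d=ctrl.camera(n);c=p[150:290,170:350] if n=='scene' else p[100:240,250:430]
  cv2.imwrite(f'pics/{n}6c.png',cv2.resize(c[:,:,::-1],None,fx=3,fy=3))
a=[cv2.imread(f'pics/{n}6c.png') for n in('scene','side')];cv2.imwrite('pics/c6.png',cv2.resize(np.hstack(a),(800,311)))"
```

```text
eef_pos: [0.5518, -0.257, 0.1293]
wrist_force: [-6.6, 4.0, 20.2]
[-6.6039048   3.95481084 20.23489032] [ 0.51372325  1.28702106 -0.01506022]
```

View pics/c6.png

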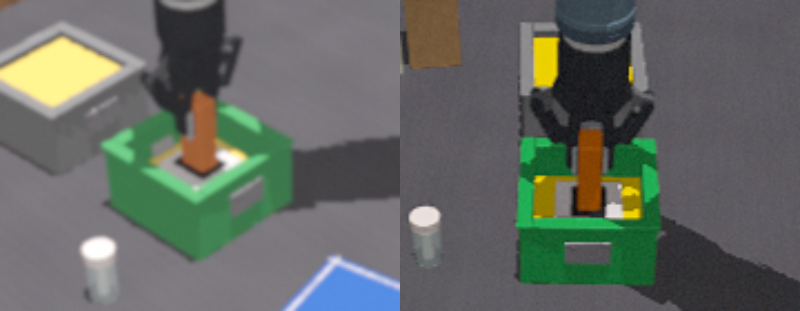

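Firm push of about 24 N net, on the buffer. Now I'll ease off and see whether the plate stays down.

```bash
python3 -m pendant '[[[0,0,-0.001,0,0,0,1],[0,0,-0.001,0,0,0,1],[0,0,-0.001,0,0,0,1],[0,0,-0.001,0,0,0,1],[0,0,0,0,0,0,1]]]'|grep -E "pos|for"; python3 -m pendant '[[[0,0,-0.002,0,0,0,1],[0,0,-0.002,0,0,0,1],[0,0,0,0,0,0,1]]]'|grep -E "pos|for"
```

```text
eef_pos: [0.5517, -0.2571, 0.1312]
wrist_force: [0.1, 0.1, 5.3]
eef_pos: [0.5503, -0.2559, 0.133]
wrist_force: [0.2, 0.5, -2.0]
```

```bash
python3 -m pendant '[[[0,0,-0.004,0,0,0,1],[0,0,-0.004,0,0,0,1],[0,0,0,0,0,0,1]]]'|grep -E "pos|for"; python3 -m pendant '[[[0,0,-0.01,0,0,0,1],[0,0,-0.02,0,0,0,1],[0,0,-0.03,0,0,0,1],[0,0,-0.03,0,0,0,1],[0,0,-0.03,0,0,0,1],[-0.02,0,-0.03,0,0,0,1],[-0.04,0,-0.03,0,0,0,1],[-0.04,0,-0.03,0,0,0,1],[-0.02,0,-0.01,0,0,0,1],[0,0,0,0,0,0,1]]]'|grep -E "pos|for"; python3 -c "
from h import *
from bench import ctrl
n='wrist';T=obsT()[0];c=ctrl.calibration(n);p,d=ctrl.camera(n);cv2.imwrite('pics/w7.png',p[:,:,::-1])
np.savez('w7.npz',p=p,d=d,M=c['camera_from_world'],f=240/np.tan(np.radians(c['fov_y']/2)),cx=c['cx'],cy=c['cy'],T=T)
w=world(np.load('w7.npz'));hsv=cv2.cvtColor(p,cv2.COLOR_RGB2HSV)
m=(hsv[...,0]>20)&(hsv[...,0]<36)&(hsv[...,1]>100)&(w[...,2]<.072)&(w[...,1]>-.33)&(w[...,1]<-.18)&(w[...,2]>.02)
A=w[m];
for _ in range(4):
  k,*_=np.linalg.lstsq(np.c_[A[:,:2]-[.5515,-.2575],np.ones(len(A))],A[:,2],rcond=None);r=A[:,2]-np.c_[A[:,:2]-[.5515,-.2575],np.ones(len(A))]@k;A=A[abs(r)<2.5*r.std()]
print(len(A),'slopes,z',k.round(4),r.std())"
```

```text
eef_pos: [0.5512, -0.2566, 0.1425]
wrist_force: [-0.1, -0.7, -3.3]
eef_pos: [0.4288, -0.2635, 0.3651]
wrist_force: [0.1, -0.3, -3.9]
11554 slopes,z [ 0.0011 -0.0003  0.0462] 0.0007817798156573482
```

View pics/w7.png

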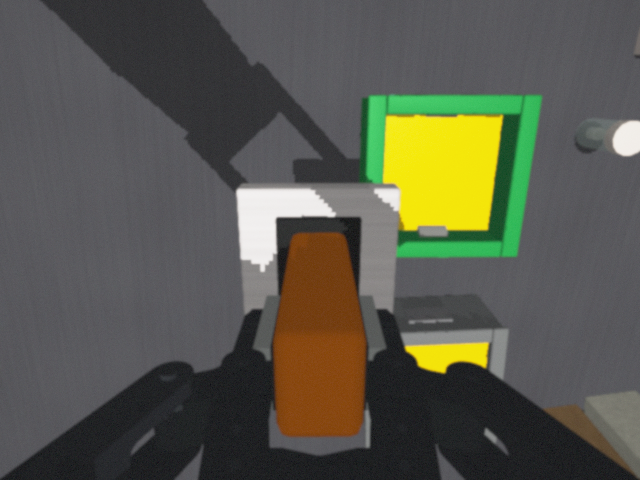

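The plate is level (slopes of 0.001 or less) and 31 mm down at z ≈ 0.046. The −y catch shows over its edge at (433,231) and the +y one at (440,113), so both hold. Next is the mat.

```bash
python3 -c "
from h import *
R=frame([0.006,.0015,-1],np.radians(12));plan([.45,.02,.36],R,9)"
```

```text
tot [ 0.033  -0.2819  0.0038] rot [ 0.0012 -0.0014 -0.1647] t 15.05 N 9 row [0.006, -0.031, 0.0004] [0.0001, -0.0002, -0.0183] mm 31.6 deg 1.05
```

```bash
python3 -m pendant '[[[0.003,-0.015,0,0,0,-0.0183,1],[0.006,-0.031,0,0,0,-0.0183,1],[0.006,-0.031,0,0,0,-0.0183,1],[0.006,-0.036,0,0,0,-0.0183,1],[0.006,-0.036,0,0,0,-0.0183,1],[0.006,-0.036,0,0,0,-0.0183,1],[0.006,-0.036,0.0005,0,0,-0.0183,1],[0.006,-0.031,0.0005,0,0,-0.0183,1],[0.006,-0.028,0,0,0,-0.0183,1],[0,0,0,0,0,0,1]]]' && python3 -c "
from h import *
from bench import ctrl
n='wrist';T=obsT()[0];c=ctrl.calibration(n);p,d=ctrl.camera(n);cv2.imwrite('pics/w8.png',p[:,:,::-1])
np.savez('w8.npz',p=p,d=d,M=c['camera_from_world'],f=240/np.tan(np.radians(c['fov_y']/2)),cx=c['cx'],cy=c['cy'],T=T)
p,d=ctrl.camera('side');cv2.imwrite('pics/side8.png',p[:,:,::-1])"; python3 inhand.py w8.npz 2>&1 | head -1
```

```text
time_s: 16.05
eef_pos: [0.4458, 0.0256, 0.3605]
eef_rot: [-0.003, 0.994, 0.109, 0.002]
wrist_force: [0.8, -0.4, -4.2]
opening: 0.295
4881 normal in tool (ideal 0,0,-1) [ 0.0021  0.005  -1.    ] lo [-0.0372 -0.0376  0.0715] hi [0.037  0.0103 0.0742] depth at axis 0.073 0.0006009788388003304
```

View pics/w8.png

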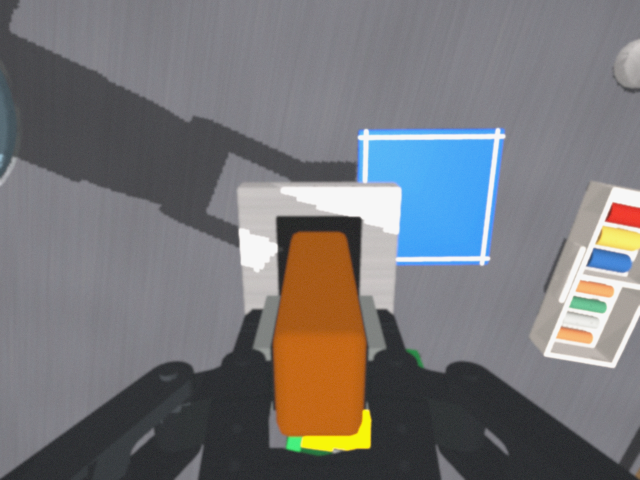

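View pics/side8.png

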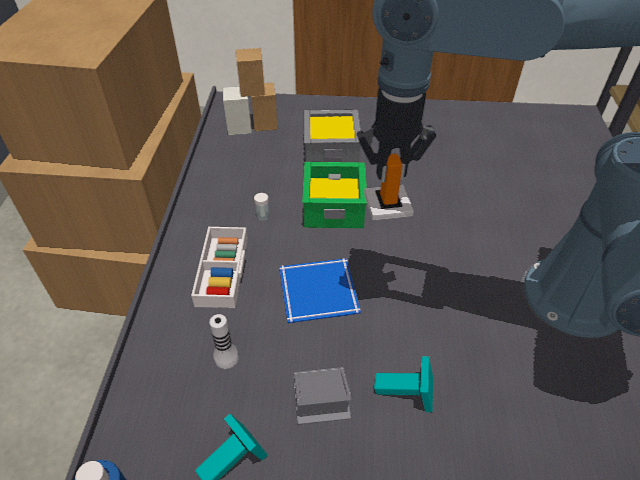

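The mat corners are at about (358,128), (505,130) and (490,265). The plate is still down and the bystanders look undisturbed.

Run:
```python
from h import *
z=load("w8.npz");M=z["M"];Rc=M[:3,:3];o=-Rc.T@M[:3,3]
def pl(u,v,h=.006):
    d=Rc.T@np.array([(u-z["cx"])/z["f"],(v-z["cy"])/z["f"],1]);return (o+d*(h-o[2])/d[2])[:2]
a,b,c=pl(358,128),pl(504.5,129.5),pl(490,265);print(a,b,c,np.linalg.norm(a-b),np.linalg.norm(b-c),"ctr",(a+c)/2,"yaw",np.degrees(np.arctan2(*(b-a)[::-1])))
nt=np.array([.0021,.005,-1]);T=z["T"];print("tamper z world",T[:3,:3]@nt)
ctr=(a+c)/2
# align tamper vertical, yaw
yaw=np.arctan2(*(b-a)[::-1]);tw=T[:3,:3]@nt
Rfix=Ro.align_vectors([[0,0,1]],[tw])[0].as_matrix()@T[:3,:3]
x=Rfix[:,0];d=yaw-np.arctan2(x[1],x[0]);R=Ro.from_rotvec([0,0,d]).as_matrix()@Rfix
plan([*ctr,.130],R,8);plan([*ctr,.094],R,8)
np.save("Rp.npy",R);np.save("ctr.npy",ctr)
```

```text
[0.47915566 0.07872047] [0.63604556 0.11184605] [ 0.67481309 -0.04324987] 0.1603488202886656 0.15986765085788646 ctr [0.57698437 0.0177353 ] yaw 11.922268395116438
tamper z world [ 2.08647119e-04 -1.00767138e-02  9.99963913e-01]
tot [0.1261 0.0332 0.231 ] rot [-0.0077 -0.0016  0.0063] t 16.15 N 8 row [0.0158, 0.004, 0.0289] [-0.001, -0.0002, 0.0008] mm 33.2 deg 0.07
tot [0.1259 0.0333 0.267 ] rot [-0.0077 -0.0016  0.0063] t 16.15 N 8 row [0.0158, 0.004, 0.0334] [-0.001, -0.0002, 0.0008] mm 37.1 deg 0.07
```

```bash
python3 -m pendant '[[[0.008,0.002,0.015,-0.001,-0.0002,0.0008,1],[0.018,0.0045,0.030,-0.001,-0.0002,0.0008,1],[0.018,0.0045,0.030,-0.001,-0.0002,0.0008,1],[0.018,0.0045,0.030,-0.001,-0.0002,0.0008,1],[0.018,0.0045,0.030,-0.001,-0.0002,0.0008,1],[0.018,0.0045,0.030,-0.001,-0.0002,0.0008,1],[0.018,0.0045,0.030,-0.001,-0.0002,0.0008,1],[0.010,0.004,0.020,-0.001,-0.0002,0.0008,1],[0,0,0.010,0,0,0,1],[0,0,0,0,0,0,1]]]'; python3 -c "
from h import *
R=np.load('Rp.npy');c=np.load('ctr.npy');plan([*c,.094],R,1)"
```

```text
time_s: 17.15
eef_pos: [0.5758, 0.0144, 0.1347]
eef_rot: [0.002, 0.995, 0.102, -0.0]
wrist_force: [-0.6, 0.8, -3.7]
opening: 0.294
tot [ 0.0019 -0.0032  0.0407] rot [-0.0009  0.0031 -0.0043] t 17.15 N 1 row [0.0019, -0.0032, 0.0407] [-0.0009, 0.0031, -0.0043] mm 40.8 deg 0.31
```

```bash
python3 -m pendant '[[[0.001,-0.0016,0.010,0,0.002,-0.002,1],[0.001,-0.0016,0.010,0,0.001,-0.002,1],[0,0,0.008,0,0,0,1],[0,0,0.005,0,0,0,1],[0,0,0,0,0,0,1]]]'; python3 -m pendant '[[[0,0,0.003,0,0,0,1],[0,0,0.003,0,0,0,1],[0,0,0,0,0,0,1]]]'
```

```text
time_s: 17.65
eef_pos: [0.5782, 0.0183, 0.1033]
eef_rot: [0.002, 0.995, 0.104, 0.003]
wrist_force: [-0.6, 0.1, -3.7]
opening: 0.297
time_s: 17.95
eef_pos: [0.5788, 0.0181, 0.0978]
eef_rot: [0.003, 0.995, 0.104, 0.003]
wrist_force: [0.0, 0.3, -3.3]
opening: 0.297
```

```bash
for i in 1; do python3 -m pendant '[[[0,0,0.002,0,0,0,1],[0,0,0,0,0,0,1]]]'|grep -E "pos|for";python3 -m pendant '[[[0,0,0.002,0,0,0,1],[0,0,0,0,0,0,1]]]'|grep -E "pos|for";python3 -m pendant '[[[0,0,0.0015,0,0,0,1],[0,0,0,0,0,0,1]]]'|grep -E "pos|for";done
```

```text
eef_pos: [0.5789, 0.0181, 0.0959]
wrist_force: [-0.4, 0.1, -4.4]
eef_pos: [0.5788, 0.0181, 0.0938]
wrist_force: [-0.1, -0.4, -3.4]
eef_pos: [0.5791, 0.018, 0.0926]
wrist_force: [0.3, -0.3, -3.6]
```

```bash
for i in 1; do python3 -m pendant '[[[0,0,0.001,0,0,0,1],[0,0,0,0,0,0,1]]]'|grep -E "pos|for";python3 -m pendant '[[[0,0,0.001,0,0,0,1],[0,0,0,0,0,0,1]]]'|grep -E "pos|for";python3 -m pendant '[[[0,0,0.001,0,0,0,1],[0,0,0,0,0,0,1]]]'|grep -E "pos|for";done
```

```text
eef_pos: [0.5793, 0.0181, 0.0925]
wrist_force: [-1.6, 1.5, 4.2]
eef_pos: [0.5793, 0.0182, 0.0924]
wrist_force: [-4.7, 2.0, 12.3]
eef_pos: [0.5794, 0.0182, 0.0923]
wrist_force: [-9.3, 2.8, 19.5]
```

On the mat. I'll relax the load and open.

```bash
python3 -m pendant '[[[0,0,-0.001,0,0,0,1],[0,0,-0.0008,0,0,0,1],[0,0,0,0,0,0,1]]]'; python3 -m pendant '[[[0,0,0,0,0,0,0.2],[0,0,0,0,0,0,-0.2],[0,0,0,0,0,0,-1],[0,0,0,0,0,0,-1],[0,0,0,0,0,0,-1],[0,0,0,0,0,0,-1]]]'; python3 -c "
from h import *
from bench import ctrl
p,d=ctrl.camera('wrist');cv2.imwrite('pics/w9.png',p[:,:,::-1])"
```

```text
time_s: 19.45
eef_pos: [0.5793, 0.0181, 0.0924]
eef_rot: [0.003, 0.995, 0.104, 0.004]
wrist_force: [-3.3, 2.4, 8.0]
opening: 0.297
time_s: 20.05
eef_pos: [0.579, 0.018, 0.0913]
eef_rot: [0.003, 0.995, 0.104, 0.004]
wrist_force: [0.7, -0.7, -0.4]
opening: 1.002
```

View pics/w9.png

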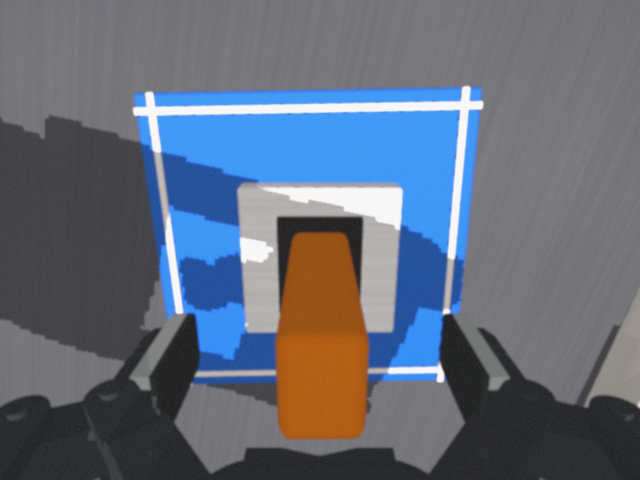

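The tamper stands centred on the mat with its pad at (320,258), and the jaws are clear on both sides. I'm withdrawing straight up.

```bash
python3 -m pendant '[[[0,0,-0.01,0,0,0,-1],[0,0,-0.02,0,0,0,-1],[0,0,-0.03,0,0,0,-1],[0,0,-0.04,0,0,0,-1],[0,0,-0.04,0,0,0,-1],[0,0,-0.03,0,0,0,-1],[-0.03,0,-0.02,0,0,0,-1],[-0.04,0,0,0,0,0,-1],[-0.04,0,0,0,0,0,-1],[0,0,0,0,0,0,-1]]]'; python3 -c "
from h import *
from bench import ctrl
for n in('scene','side'):
  p,d=ctrl.camera(n);c=ctrl.calibration(n);cv2.imwrite(f'pics/{n}10.png',p[:,:,::-1])
  np.savez(n+'10.npz',p=p,d=d,M=c['camera_from_world'],f=240/np.tan(np.radians(c['fov_y']/2)),cx=c['cx'],cy=c['cy'])
w=world(load('side10.npz'));p=load('side10.npz')['p'];hsv=cv2.cvtColor(p,cv2.COLOR_RGB2HSV)
m=(hsv[...,0]>20)&(hsv[...,0]<36)&(hsv[...,1]>100);m[:165]=0;m[235:]=0;m[:,:295]=0;m[:,370:]=0
A=w[m]-[.5515,-.2575,0];A=A[np.isfinite(A).all(1)];X=np.c_[A[:,:2],np.ones(len(A))];k=np.linalg.lstsq(X,A[:,2],rcond=None)[0];print('plate',len(A),k)
for n,bs in(('scene',[(195,260,240,300),(190,290,300,375),(325,330,357,400)]),('side',[(250,188,275,222),(190,225,250,310),(205,310,245,370)])):
  a=load(n+'0.npz')['p'].astype(int);b=load(n+'10.npz')['p'].astype(int)
  for (u0,v0,u1,v1) in bs:
    D=abs(a-b).max(2)[v0:v1,u0:u1];print(n,(u0,v0),'changed px',int((D>60).sum()),'of',D.size)
"
```

```text
time_s: 21.1
eef_pos: [0.466, -0.0038, 0.2807]
eef_rot: [0.003, 0.995, 0.104, 0.003]
wrist_force: [1.2, 1.0, 0.4]
opening: 1.0
plate 749 [0.01947009 0.76706511 0.06288481]
scene (195, 260) changed px 0 of 1800
scene (190, 290) changed px 0 of 9350
scene (325, 330) changed px 0 of 2240
side (250, 188) changed px 0 of 850
side (190, 225) changed px 0 of 5100
side (205, 310) changed px 0 of 2400
```

View pics/side10.png

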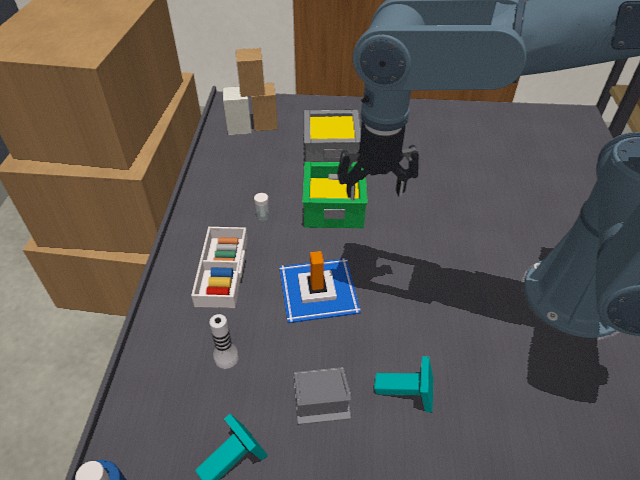

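View pics/scene10.png

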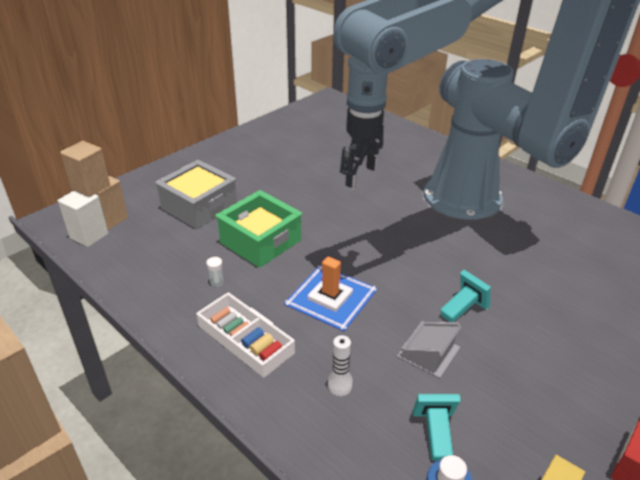

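The tamper is upright on the mat in both views, and the bystanders have not changed. The side-view plate fit was contaminated because a finger overlaps it, so I'll redo that robustly and hand in.

```bash
python3 -c "
from h import *
z=load('scene10.npz')
for n in('side','scene'):
  z=load(n+'10.npz');w=world(z);hsv=cv2.cvtColor(z['p'],cv2.COLOR_RGB2HSV)
  m=(hsv[...,0]>20)&(hsv[...,0]<36)&(hsv[...,1]>100)&(abs(w[...,0]-.5515)<.055)&(abs(w[...,1]+.2575)<.055)&(w[...,2]<.085)
  A=w[m]-[.5515,-.2575,0]
  for _ in range(5):
    X=np.c_[A[:,:2],np.ones(len(A))];k=np.linalg.lstsq(X,A[:,2],rcond=None)[0];r=A[:,2]-X@k;A=A[abs(r)<2*r.std()+1e-4]
  print(n,len(A),k.round(4),r.std().round(4))
"
```

```text
side 525 [-0.0021  0.0116  0.048 ] 0.0015
scene 516 [-0.0008  0.0098  0.0448] 0.0016
```

```bash
python3 -c "
from bench import ctrl
print(ctrl.hand_in(),ctrl.get_obs()['time_s'])"
```

```text
the job is handed in; nothing more can be done
the job is handed in; nothing more can be done
```

The job is done and handed in, with the robot clock at about 21 s of the 48 s allowed.

- **Plate:** I drew the orange tamper out of its dock along its own axis and pressed the yellow plate in the green tub. I pushed until it was plainly on the buffer, at about 24 N net. The plate stayed about 31 mm down after I let off. The close wrist view showed it level (slopes about 0.001) with both catches apparently over its edges.
- **Tamper:** It was set down upright in the middle of the blue mat, let go, and the gripper was withdrawn upwards. Contact reached about 23 N before I eased off.
- **Bystanders:** The vial, flashlight and tray showed no changed pixels in either fixed camera.

**Checks that disagreed:**
- My first side-view plate fit was spoiled by a finger overlapping the plate. The robust refits gave heights of 45–48 mm and slopes of about 0.01 from the two farther cameras, against 46 mm and 0.001 from the wrist camera. All three agree the plate is held down, but the last two show a slight slope.
- While pressing there was up to about 7 N of sideways force, from a tilt of about 0.3° in the grip. I corrected most of that tilt before the final push, though the sideways force did not go away.

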